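# Knock two jammed piston pins out of a parts bottle

## Task

Two piston pins have wedged side by side in the neck of the square plastic parts bottle. Pick the bottle up, tip it mouth-down over the steel parts tray and tap the rim of its mouth on the tray's edge until both pins have come out into the tray. Then lay the empty bottle back down on the black rubber mat and let go; let no pin fall outside the tray and leave the other things on the bench where they are.

Things in the scene. Friction and masses are not known exactly. Their poses are not given: they have to be found in the camera images.
- bottle_center (a point): Translucent white plastic bottle with a blue band, lying on the mat. Point at the middle of its 170 mm length, on its axis; x runs along it to the mouth, z is up as it lies. Square body 58 x 58 mm, x = -85 to +31 mm, then a shoulder and the neck. Grip the flat sides from above, across y, anywhere from x = -70 to +20 mm. 110 g plus the pins. The mouth starts pointing roughly towards the robot.
- bottle_mouth (a point): Centre of the bottle's open mouth (39 mm bore), 85 mm from bottle_center along x; same axes. Round neck 45 mm in diameter from x = -43 to 0 mm here, with a blue bead 51 mm in diameter round the mouth over the last 9 mm.
- pin_a_center (a point): Polished steel piston pin, 18 mm in diameter, 60 mm long, about 75 g. Point at its middle; x axis along the pin. At the start it is wedged beside the other pin in the bottle's neck, parallel to the bottle, its end face 2 to 12 mm inside the mouth. The springy neck grips both pins.
- pin_b_center (a point): The second piston pin, exactly like the first. The pins do not slide out when the bottle is merely tipped; each smart tap of the tipped bottle on something hard (a stop from about 0.2 m/s or more) shakes them some millimetres towards the mouth. After 20 to 30 mm they are loose and slide out by themselves if the bottle points down by 30 degrees or more.
- tray: Steel parts tray held to the bench by its magnetic base (fixed). 170 mm in its x, 250 mm in its y. Origin at the centre of its underside, z up. Inner floor 12 mm above the bench, rim all round a rolled 8 mm round edge whose top is 50 mm above the bench; the rim's centre line is 81 mm from the origin in x and 121 mm in y.
- mat: Flat black rubber mat, 240 mm in its x by 200 mm in its y, 4 mm thick, fixed to the bench. Origin at the centre of its underside, z up.
- piston_a: Bystander: aluminium engine piston standing on its skirt, 86 mm in diameter, 60 mm high. Origin at the centre of its underside.
- piston_b: Bystander: second aluminium piston, 86 mm in diameter, 60 mm high. Origin at the centre of its underside.
- con_rod: Bystander: dark steel connecting rod lying flat, about 180 mm long in x, 86 mm wide, 22 mm high, big end towards -x. Origin under its middle.
- tape_roll: Bystander: roll of black tape lying flat, 110 mm in diameter, 48 mm high. Origin at the centre of its underside.
- deep_socket: Bystander: steel deep socket standing upright, 27 mm in diameter, 80 mm high. Origin at the centre of its underside.
- wrench: Bystander: steel wrench lying flat, 190 mm long in x. Origin under its middle.
- oil_bottle: Bystander: closed black round plastic oil bottle with a red cap, 58 mm in diameter, 165 mm high, standing. Origin at the centre of its underside.
Things that resemble listed ones, but are neither listed nor needed, are in the scene too. Several things look just like the part that bears bottle_center: the one meant starts farthest from the robot's base.

How it is judged:
By the outcome, as a careful person would: the job done as asked, in the order asked, and still so for the second after the job is handed in, with the robot touching nothing.
It also fails if it takes over 48 s, if anything falls off the work surface, if the arm or the gripper's body presses on something with over 40 N, if the wrist force passes 120 N, or if a joint passes its speed limit or range.

## Robot

A 7-joint arm with a two-finger parallel gripper is mounted at the origin on the work surface. World frame = base frame: x ahead of the robot, y to its left, z up, the work surface at z = 0. Lengths are in m, angles in rad, forces in N, time in s.
With the tool pointing down it reaches from about 0.425 to 0.925 m from the base axis. Payload 6.8 kg.
Tool frame: the origin (TCP) lies midway between the tips of the shut fingers; the grasp point (between the pads) lies r.grip_point_offset behind it (r.grip_point_offset is the distance from the TCP to the grasp point, in m); z points along the fingers, y is the direction in which the jaws open and shut (so a half turn about z gives the same grasp; the last joint's range is limited). The gripper opens to 85 mm and grips with 20 to 120 N. Pads are 22 mm wide; open, the fingers measure 114 mm over their backs; the gripper's body (76 mm by 85 mm) begins 54 mm behind the grasp point. The pads swing forward as they close: fully open they stand 13 mm farther back than shut.
Start: joints at [-1.209, 0.477, 0.022, 1.555, -0.011, 1.109, -0.083], TCP at [0.306, 0.602, 0.196] pointing down, gripper open.
Joint ranges: [-2.96, 2.96], [-0.34, 2.1], [-1.41, 1.46], [0.24, 2.44], [-1.37, 4.51], [0.17, 1.92], [-2.96, 2.96]. Speed limits (rad/s): [2.39, 2.39, 3.14, 3.14, 3.14, 3.14, 3.14].

## Interface

Orientations are given as a rotation vector (axis times angle).
In Python, from bench import r gives the robot as it stands. The module is installed in compiled form; this text tells all that it offers.
- The arm moves only by the tool play_rows, never from a script. Its argument "deltas" is a list of rows, each a list of 3 entries, a list of its own where there are three numbers: the finger opening in mm, from 0 to 85.4, then the shift along the tool's x, y, z in mm, then the turn, a rotation vector about the tool's x, y, z in rad. A call has 1 to 8 rows; each row is the pose to reach, as a shift and turn from the pose measured when the call began, along the tool's axes at that moment; what a row does not reach only later rows make up. A row lasts 1/8 s, in which the tool goes at most 62.5 mm and 10.7 degrees, less where a joint would pass 70% of its speed; a pose out of reach is approached as far as the arm can. A call with a gripper value outside its range is refused whole. The fingers move at their own pace and stop on an object; "squeeze" is the grip in N (left out, the last holds). Time passes only in rows, so rows that repeat a pose let the fingers close. It gives the time, the measured TCP pose, the force and the opening at its end, in the units of the state.
- r.get_obs(): the state, without advancing time (a new reading comes with each control period).
- r.grab_frame(name): name is "scene" or "top" or "wrist"; returns (picture, depth): 480x640x3 uint8, red, green, blue; 480x640 float32, m along the optical axis (not along the pixel's ray), 0 where there is no reading.
- r.camera_model(name): a dict with "mtx" (3x3 intrinsics, pixels), "rvec" (rotation vector, rad) and "tvec" (3), from world to camera coordinates, as OpenCV has them; the wrist camera has in their place "T_tool_cam" (4x4, takes a point from camera to tool coordinates, whose origin is the TCP and whose axes are the flange's). Camera axes: x right, y down, z forward; pixel columns grow to the right and rows downward; lengths in m; the calibration is good to about 2 mm. A picture is of the moment at which its call begins: read the wrist's pose just before it. camera_model takes no time and is no camera call.
- r.hand_in(): hands the job in, once; it reports no verdict.
The state is a dict: "clock": time; "joints": joint angles; "qvel": joint speeds; "tau": joint torques, N m; "tcp_pos": TCP position; "orientation": TCP orientation; "contact_force": force on the tool from outside, world axes, zero at the start; "moment": the same for the moment, N m; "grip_width": finger opening in m.
Only numpy, scipy, OpenCV 4.12 (cv2) and the standard library are available. Lean on these libraries where they do the work, as an engineer would, in place of code of your own. Each camera call takes 0.05 s, during which the arm holds its last target. There are 200 camera calls.

## Working session

There is one attempt and no reset: what is moved stays moved. The work goes in short steps, Python scripts to look and compute and a tool call to move; the robot and the scene stay as the last step left them, time stands still between calls to the robot, and variables do not carry over. Pictures are saved under pics/ and viewed, about 8 in all and at most 12, crops included, and the job is handed in when it is done.

Besides the shell and the picture viewer there is one more tool, called after ">>>" by a JSON object that holds its "op" and its "data", one argument or row to a line. play_rows: Moves the arm, as the interface text tells. Its arguments: {"type":"object","properties":{"deltas":{"type":"array"},"squeeze":{"type":"number"}},"required":["deltas"]}

```bash
mkdir -p pics; cat > h.py <<'E'
import numpy as np, cv2
from bench import r
from scipy.spatial.transform import Rotation as R
def cam(name):
    o=r.get_obs(); m=r.camera_model(name); im,d=r.grab_frame(name)
    K=np.array(m['mtx'])
    if name=='wrist':
        T=np.eye(4);T[:3,:3]=R.from_rotvec(o['orientation']).as_matrix();T[:3,3]=o['tcp_pos'];T=T@np.array(m['T_tool_cam'])
    else:
        Rm=R.from_rotvec(np.ravel(m['rvec'])).as_matrix();T=np.eye(4);T[:3,:3]=Rm.T;T[:3,3]=-Rm.T@np.ravel(m['tvec'])
    v,u=np.mgrid[:480,:640]
    P=np.stack([(u-K[0,2])/K[0,0]*d,(v-K[1,2])/K[1,1]*d,d],-1)@T[:3,:3].T+T[:3,3]
    P[d==0]=np.nan
    return im,d,P,K,T
def save(n,im): cv2.imwrite('pics/'+n,im[...,::-1])
E
python3 - <<'E'
from h import *
for n in('top','scene'):
    im,d,P,K,T=cam(n); save(n+'1.png',im); np.savez(n+'1.npz',im=im,P=P,K=K,T=T); print(n,K[0,0],T)
o=r.get_obs();print(o,r.grip_point_offset)
E
```

```text
top 508.5993368776243 [[-0.0289726  -0.98444141  0.17330808  0.22807462]
 [-0.99956924  0.02772121 -0.00963725  0.03035235]
 [ 0.004683   -0.17351265 -0.98482051  1.43272054]
 [ 0.          0.          0.          1.        ]]
scene 498.9662644400445 [[ 0.6609652   0.62110986 -0.42112651  0.95949455]
 [ 0.75029142 -0.53673305  0.38597982 -0.43491025]
 [ 0.01370336 -0.57108684 -0.82077527  1.00667453]
 [ 0.          0.          0.          1.        ]]
{'clock': 0.1, 'joints': array([-1.20907969,  0.47767724,  0.02231738,  1.55633806, -0.01151648,
        1.10928641, -0.0830738 ]), 'qvel': array([ 0.00101034, -0.00168471,  0.00213669, -0.00147397,  0.00044773,
        0.00134778, -0.00043338]), 'tau': array([ 4.70986037e-03, -5.97752559e+01,  1.61389042e+00, -2.81952864e+01,
        1.28735224e-02,  5.09095189e-03, -7.20735045e-06]), 'tcp_pos': array([0.30531983, 0.60135359, 0.19555556]), 'orientation': array([-7.31057686e-01, -3.05505725e+00,  2.44425818e-03]), 'contact_force': array([ 0.36591388, -0.19027001,  0.38204411]), 'moment': array([-0.01362273, -0.0238641 , -0.01257377]), 'grip_width': 0.08548830043436531} 0.0187
```

View pics/top1.png

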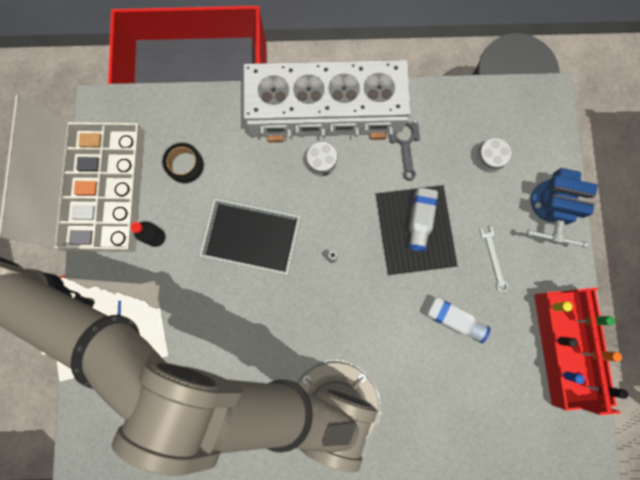

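View pics/scene1.png

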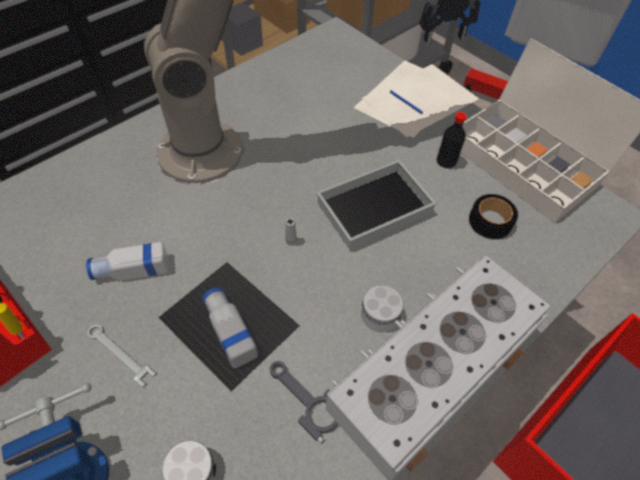

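The top view shows the target bottle on the mat, body at (425,205) and mouth at (418,245). The tray is at (250,237), the socket at (331,255) and the robot base at (340,400). The scene view agrees. Next I'll measure the bottle and the tray.

```bash
cat > m.py <<'E'
from h import *
def rect(Q): 
    c,s,a=cv2.minAreaRect((Q[:,:2]*1000).astype(np.float32)); return np.round(c,1),np.round(s,1),round(a,2)
for n in('top','scene'):
    z=np.load(n+'1.npz');P=z['P'];im=z['im'].astype(int);Q=P.reshape(-1,3);C=im.reshape(-1,3)
    ok=np.isfinite(Q[:,0])
    def sel(x0,x1,y0,y1,z0,z1): return ok&(Q[:,0]>x0)&(Q[:,0]<x1)&(Q[:,1]>y0)&(Q[:,1]<y1)&(Q[:,2]>z0)&(Q[:,2]<z1)
    if n=='top':
        for (u,v) in[(425,205),(420,240),(250,237),(331,255),(385,260),(207,236),(298,240),(160,236),(183,162),(321,157),(404,135)]: print((u,v),P[v,u].round(3))
        b=P[225,421]; t=P[237,250]
    m=sel(b[0]-.13,b[0]+.13,b[1]-.07,b[1]+.07,.025,.08); B=Q[m]; print(n,'bottle',rect(B),np.percentile(B[:,2],[50,95,99]))
    m2=sel(b[0]-.13,b[0]+.13,b[1]-.07,b[1]+.07,.05,.08);B=Q[m2]
    # top-face centreline by slices in x
    for x in np.arange(B[:,0].min(),B[:,0].max(),.02):
        s=B[(B[:,0]>=x)&(B[:,0]<x+.02)]
        if len(s)>5: print(' x%.3f y %.3f..%.3f z%.3f'%(x+.01,s[:,1].min(),s[:,1].max(),np.median(s[:,2])))
    m=sel(t[0]-.13,t[0]+.13,t[1]-.17,t[1]+.17,.03,.06);print(n,'tray',rect(Q[m]),np.percentile(Q[m][:,2],[50,90,99]))
E
python3 m.py
```

```text
(425, 205) [ 0.535 -0.266  0.068]
(420, 240) [ 0.44  -0.248  0.057]
(250, 237) [0.468 0.223 0.017]
(331, 255) [ 0.402 -0.002  0.08 ]
(385, 260) [ 0.394 -0.157  0.001]
(207, 236) [0.471 0.34  0.035]
(298, 240) [0.458 0.089 0.001]
(160, 236) [0.471 0.464 0.056]
(183, 162) [0.697 0.419 0.006]
(321, 157) [0.683 0.017 0.062]
(404, 135) [ 0.764 -0.231  0.001]
top bottle (array([ 501.8, -260.7]), array([ 58.3, 170.7]), 78.29) [0.06153632 0.06756929 0.06932768]
 x0.425 y -0.264..-0.223 z0.055
 x0.445 y -0.269..-0.231 z0.055
 x0.465 y -0.283..-0.229 z0.059
 x0.485 y -0.287..-0.228 z0.062
 x0.505 y -0.290..-0.230 z0.063
 x0.525 y -0.295..-0.234 z0.064
 x0.545 y -0.298..-0.239 z0.064
 x0.565 y -0.303..-0.244 z0.064
 x0.585 y -0.303..-0.247 z0.064
top tray (array([467.7, 218.4]), array([250.2, 171.2]), 76.24) [0.04954432 0.05373021 0.05658214]
scene bottle (array([ 503.5, -259.9]), array([ 58.9, 171.8]), 77.51) [0.06140333 0.06544787 0.06680671]
 x0.428 y -0.264..-0.225 z0.055
 x0.448 y -0.265..-0.232 z0.054
 x0.468 y -0.284..-0.231 z0.059
 x0.488 y -0.288..-0.227 z0.062
 x0.508 y -0.293..-0.230 z0.062
 x0.528 y -0.296..-0.235 z0.062
 x0.548 y -0.300..-0.240 z0.063
 x0.568 y -0.305..-0.243 z0.063
 x0.588 y -0.304..-0.247 z0.061
scene tray (array([467.7, 218.4]), array([251.3, 174. ]), 76.42) [0.04648935 0.05075439 0.05289686]
```

```bash
cat >> h.py <<'E'
def mdir(az,tilt=0):
    # tool rotation: mouth heading azimuth az (deg, horizontal), tipped mouth-down by tilt (deg); tool x = mouth, z = approach
    a=np.radians(az); x=np.array([np.cos(a),np.sin(a),0]);z=np.array([0,0,-1.]);y=np.cross(z,x)
    return R.from_matrix(np.stack([x,y,z],1))*R.from_rotvec([0,-np.radians(tilt),0])
def delta(p,Rt,p0=None,R0=None):
    o=r.get_obs(); R0=R0 or R.from_rotvec(o['orientation']); p0=o['tcp_pos'] if p0 is None else p0
    print('shift mm',(R0.inv().apply(np.array(p)-p0)*1000).round(1),'turn',(R0.inv()*Rt).as_rotvec().round(3))
def st():
    o=r.get_obs();print('t%.2f'%o['clock'],'p',o['tcp_pos'].round(4),'q',o['joints'].round(3),'F',o['contact_force'].round(1),'w',round(o['grip_width'],4))
    M=R.from_rotvec(o['orientation']).as_matrix();print('x',M[:,0].round(3),'z',M[:,2].round(3))
E
python3 - <<'E'
from h import *
print(np.round(r.camera_model('wrist')['T_tool_cam'],3))
st();D=mdir(167.9)
delta([.5,.2,.30],D);delta([.4927,-.2582,.2],D)
E
```

```text
[[ 0.    -0.949 -0.315  0.08 ]
 [ 1.     0.     0.001  0.   ]
 [-0.001 -0.315  0.949 -0.178]
 [ 0.     0.     0.     1.   ]]
t0.10 p [0.3053 0.6014 0.1956] q [-1.209  0.478  0.022  1.556 -0.012  1.109 -0.083] F [ 0.4 -0.2  0.4] w 0.0855
x [-0.892  0.453 -0.   ] z [-0.001 -0.001 -1.   ]
shift mm [-355.3 -269.9 -104. ] turn [-0.002 -0.    -0.259]
shift mm [-556.2 -681.6   -3.3] turn [-0.002 -0.    -0.259]
```

>>> {"op": "play_rows", "data": {
  "deltas": [
    [85, [0, 0, -60], [0, 0, 0]],
    [85, [-40, -30, -100], [0, 0, -0.05]],
    [85, [-355, -270, -104], [0, 0, -0.259]],
    [85, [-355, -270, -104], [0, 0, -0.259]],
    [85, [-355, -270, -104], [0, 0, -0.259]],
    [85, [-355, -270, -104], [0, 0, -0.259]],
    [85, [-355, -270, -104], [0, 0, -0.259]],
    [85, [-355, -270, -104], [0, 0, -0.259]]
  ]
}}

```text
clock: 1.1
tcp_pos: [0.4904, 0.218, 0.2996]
orientation: [-0.33, -3.123, 0.003]
contact_force: [1.1, -0.2, 0.2]
grip_width: 0.0854
```

```bash
python3 - <<'E'
from h import *
st();D=mdir(167.9)
delta([.4927,-.2582,.2],D)
E
```

```text
t1.10 p [0.4904 0.218  0.2996] q [-0.69   0.161  0.178  1.761 -0.029  1.224  0.856] F [ 1.1 -0.2  0.2] w 0.0854
x [-0.978  0.209  0.001] z [-0.001 -0.002 -1.   ]
shift mm [-101.9 -465.   100.3] turn [-0.002 -0.001  0.   ]
```

>>> {"op": "play_rows", "data": {
  "deltas": [
    [85, [-50, -230, 20], [0, 0, 0]],
    [85, [-50, -230, 20], [0, 0, 0]],
    [85, [-102, -465, 100], [0, 0, 0]],
    [85, [-102, -465, 100], [0, 0, 0]],
    [85, [-102, -465, 100], [0, 0, 0]],
    [85, [-102, -465, 100], [0, 0, 0]],
    [85, [-102, -465, 100], [0, 0, 0]],
    [85, [-102, -465, 100], [0, 0, 0]]
  ]
}}

```text
clock: 2.1
tcp_pos: [0.4921, -0.2604, 0.1996]
orientation: [-0.332, -3.123, 0.003]
contact_force: [1.0, 0.8, 0.4]
grip_width: 0.0853
```

```bash
python3 - <<'E'
from h import *
st();D=mdir(167.9)
delta([.4927,-.2582,.2],D)
im,d,P,K,T=cam('wrist');save('w1.png',im)
Q=P.reshape(-1,3);m=np.isfinite(Q[:,0])&(Q[:,2]>.025)&(Q[:,2]<.08)&(abs(Q[:,0]-.5)<.13)&(abs(Q[:,1]+.26)<.07)
B=(Q[m]);print(cv2.minAreaRect((B[:,:2]*1000).astype(np.float32)),np.percentile(B[:,2],[50,95]))
E
```

```text
t2.10 p [ 0.4921 -0.2604  0.1996] q [-0.044  0.301  0.516  1.865 -0.17   1.02   1.901] F [1.  0.8 0.4] w 0.0853
x [-0.978  0.21   0.001] z [-0.001 -0.002 -1.   ]
shift mm [-0.1  2.3 -0.4] turn [-0.002 -0.001 -0.   ]
((500.06414794921875, -258.3649597167969), (58.44618225097656, 168.4109649658203), 77.83995819091797) [0.06187731 0.06383103]
```

View pics/w1.png

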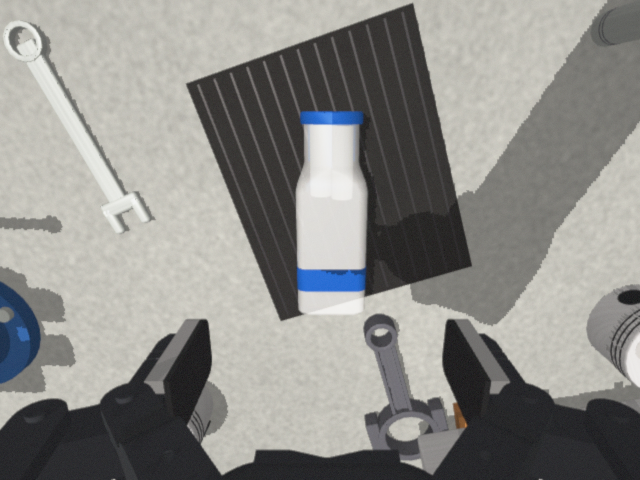

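The wrist view shows the target bottle centred between the fingers: mouth at (332,117), end of the body at (332,312). The con rod is clear of the descent path. Going down.

>>> {"op": "play_rows", "data": {
  "deltas": [
    [85, [0, 2.5, 60], [0, 0, 0]],
    [85, [0, 2.5, 115], [0, 0, 0]],
    [85, [0, 2.5, 150], [0, 0, 0]],
    [85, [0, 2.5, 172], [0, 0, 0]],
    [85, [0, 2.5, 181], [0, 0, 0]],
    [85, [0, 2.5, 181], [0, 0, 0]]
  ]
}}

```text
clock: 2.9
tcp_pos: [0.4896, -0.2661, 0.0174]
orientation: [-0.342, -3.12, 0.01]
contact_force: [-0.3, -1.1, -0.3]
grip_width: 0.085
```

>>> {"op": "play_rows", "data": {
  "deltas": [
    [45, [0, 0, 0], [0, 0, 0]],
    [45, [0, 0, 0], [0, 0, 0]],
    [45, [0, 0, 0], [0, 0, 0]],
    [45, [0, 0, 0], [0, 0, 0]],
    [45, [0, 0, 0], [0, 0, 0]],
    [45, [0, 0, 0], [0, 0, 0]]
  ],
  "squeeze": 70
}}

```text
clock: 3.65
tcp_pos: [0.4921, -0.2747, 0.0248]
orientation: [0.351, 3.114, -0.022]
contact_force: [-14.0, -9.1, 47.6]
grip_width: 0.0451
```

```bash
python3 - <<'E'
from h import *
st()
E
```

```text
t3.65 p [ 0.4921 -0.2747  0.0248] q [ 0.071  0.547  0.416  1.99  -0.332  0.658  2.042] F [-14.   -9.1  47.6] w 0.0451
x [-0.975  0.222 -0.009] z [ 0.006 -0.015 -1.   ]
```

```bash
python3 - <<'E'
from h import *
im,d,P,K,T=cam('wrist');im2,_,P2,_,_=cam('scene')
c=cv2.resize(im2[230:410,120:340],(660,540)); w=cv2.resize(im,(480,360))
save('w2.png',cv2.resize(np.hstack([cv2.resize(w,(400,300)),cv2.resize(c,(400,300))]),(800,300)))
st()
E
```

```text
t3.75 p [ 0.4921 -0.2747  0.0248] q [ 0.071  0.547  0.416  1.99  -0.332  0.658  2.042] F [-12.7  -9.3  47.8] w 0.0448
x [-0.975  0.223 -0.009] z [ 0.006 -0.015 -1.   ]
```

View pics/w2.png

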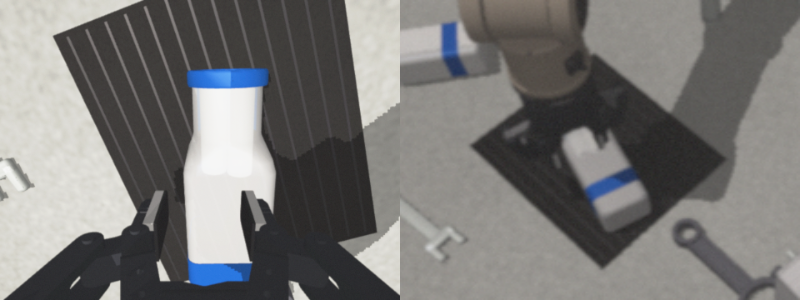

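```bash
python3 - <<'E'
from h import *
for n in('scene','wrist'):
    im,d,P,K,T=cam(n)
    Q=P.reshape(-1,3);C=im.reshape(-1,3).astype(int)
    m=np.isfinite(Q[:,0])&(Q[:,2]>.025)&(Q[:,2]<.12)&(abs(Q[:,0]-.5)<.14)&(abs(Q[:,1]+.26)<.1)&((C.min(1)>140)|(C[:,2]>C[:,0]+60))
    B=Q[m];print(n,cv2.minAreaRect((B[:,:2]*1000).astype(np.float32)))
    for x in np.arange(.40,.6,.02):
        s=B[(B[:,0]>=x)&(B[:,0]<x+.02)]
        if len(s)>5:
            t=s[s[:,2]>np.percentile(s[:,2],50)]
            print(' x%.3f y %.3f..%.3f z med%.3f max%.3f | zleft %.3f zright %.3f'%(x+.01,s[:,1].min(),s[:,1].max(),np.median(s[:,2]),np.percentile(s[:,2],98),np.median(s[s[:,1]<np.percentile(s[:,1],25)][:,2]),np.median(s[s[:,1]>np.percentile(s[:,1],75)][:,2])))
# finger points in the wrist picture (scaled coords x1.6)
for (u,v) in [(400,350),(395,320),(410,370),(250,350),(245,320),(330,350),(330,400),(265,350)]: print((u,v),P[v,u].round(3),im[v,u])
E
```

```text
scene ((524.3023681640625, -268.8858642578125), (52.087772369384766, 122.80269622802734), 79.11502838134766)
 x0.470 y -0.284..-0.250 z med0.061 max0.064 | zleft 0.061 zright 0.060
 x0.490 y -0.287..-0.251 z med0.062 max0.066 | zleft 0.062 zright 0.062
 x0.510 y -0.290..-0.239 z med0.062 max0.066 | zleft 0.062 zright 0.062
 x0.530 y -0.295..-0.242 z med0.062 max0.065 | zleft 0.062 zright 0.062
 x0.550 y -0.301..-0.246 z med0.063 max0.066 | zleft 0.061 zright 0.063
 x0.570 y -0.301..-0.252 z med0.062 max0.066 | zleft 0.062 zright 0.063
 x0.590 y -0.293..-0.253 z med0.063 max0.066 | zleft 0.063 zright 0.061
wrist ((486.61724853515625, -274.9572448730469), (109.41007995605469, 144.771240234375), 89.58470153808594)
 x0.410 y -0.269..-0.239 z med0.054 max0.059 | zleft 0.045 zright 0.058
 x0.430 y -0.270..-0.220 z med0.054 max0.059 | zleft 0.050 zright 0.052
 x0.450 y -0.277..-0.226 z med0.054 max0.057 | zleft 0.049 zright 0.051
 x0.470 y -0.326..-0.227 z med0.060 max0.065 | zleft 0.060 zright 0.057
 x0.490 y -0.330..-0.227 z med0.062 max0.064 | zleft 0.062 zright 0.062
 x0.510 y -0.292..-0.220 z med0.062 max0.064 | zleft 0.062 zright 0.062
 x0.530 y -0.297..-0.254 z med0.062 max0.063 | zleft 0.062 zright 0.062
 x0.550 y -0.300..-0.253 z med0.063 max0.064 | zleft 0.062 zright 0.063
(400, 350) [ 0.488 -0.25   0.094] [39 38 40]
(395, 320) [ 0.487 -0.249  0.078] [40 40 41]
(410, 370) [ 0.492 -0.248  0.099] [51 53 54]
(250, 350) [ 0.477 -0.294  0.095] [40 41 43]
(245, 320) [ 0.476 -0.299  0.077] [144 141 139]
(330, 350) [ 0.504 -0.275  0.063] [232 230 228]
(330, 400) [ 0.528 -0.281  0.062] [231 229 226]
(265, 350) [ 0.492 -0.297  0.073] [39 38 40]
```

```bash
python3 - <<'E'
from h import *
im,d,P,K,T=cam('wrist');o=r.get_obs()
L=R.from_rotvec(o['orientation']).inv().apply(P.reshape(-1,3)-o['tcp_pos']).reshape(480,640,3)*1000
for u in (235,245,255,262,270,385,395,405,415):
    print(u,[(v,*L[v,u].round(0).astype(int),int(im[v,u].mean())) for v in range(280,400,12)])
E
```

```text
235 [(280, np.int64(-8), np.int64(-49), np.int64(22), 63), (292, np.int64(-15), np.int64(-49), np.int64(22), 60), (304, np.int64(-22), np.int64(-49), np.int64(21), 59), (316, np.int64(-29), np.int64(-50), np.int64(21), 57), (328, np.int64(6), np.int64(-32), np.int64(-51), 46), (340, np.int64(10), np.int64(-29), np.int64(-65), 131), (352, np.int64(10), np.int64(-27), np.int64(-72), 126), (364, np.int64(11), np.int64(-26), np.int64(-79), 50), (376, np.int64(11), np.int64(-25), np.int64(-85), 45), (388, np.int64(11), np.int64(-24), np.int64(-90), 42)]
245 [(280, np.int64(-8), np.int64(-43), np.int64(22), 59), (292, np.int64(-14), np.int64(-43), np.int64(21), 78), (304, np.int64(-22), np.int64(-44), np.int64(22), 58), (316, np.int64(10), np.int64(-29), np.int64(-50), 134), (328, np.int64(10), np.int64(-27), np.int64(-58), 142), (340, np.int64(10), np.int64(-26), np.int64(-66), 129), (352, np.int64(11), np.int64(-24), np.int64(-73), 131), (364, np.int64(8), np.int64(-24), np.int64(-75), 113), (376, np.int64(4), np.int64(-24), np.int64(-76), 42), (388, np.int64(1), np.int64(-24), np.int64(
[... 3163 characters left out ...]
np.int64(8), np.int64(23), np.int64(-75), 51), (376, np.int64(4), np.int64(23), np.int64(-75), 49), (388, np.int64(0), np.int64(24), np.int64(-76), 45)]
415 [(280, np.int64(19), np.int64(33), np.int64(-38), 231), (292, np.int64(14), np.int64(33), np.int64(-38), 229), (304, np.int64(8), np.int64(34), np.int64(-38), 228), (316, np.int64(4), np.int64(34), np.int64(-39), 226), (328, np.int64(6), np.int64(31), np.int64(-52), 57), (340, np.int64(10), np.int64(28), np.int64(-66), 126), (352, np.int64(10), np.int64(27), np.int64(-72), 128), (364, np.int64(8), np.int64(26), np.int64(-76), 137), (376, np.int64(11), np.int64(24), np.int64(-85), 43), (388, np.int64(11), np.int64(23), np.int64(-90), 41)]
```

The fingertips are about 45 mm behind the stated TCP, and the right finger is standing on the bottle's top face. I'll back up, open, and measure the real tip position.

>>> {"op": "play_rows", "data": {
  "deltas": [
    [45, [0, 0, -30], [0, 0, 0]],
    [45, [0, 8, -65], [0, 0, 0]],
    [85, [0, 16, -70], [0, 0, 0]],
    [85, [0, 16, -70], [0, 0, 0]],
    [60, [0, 16, -70], [0, 0, 0]],
    [60, [0, 16, -70], [0, 0, 0]],
    [60, [0, 16, -70], [0, 0, 0]],
    [60, [0, 16, -70], [0, 0, 0]]
  ]
}}

```text
clock: 4.9
tcp_pos: [0.495, -0.2582, 0.0943]
orientation: [0.351, 3.115, -0.022]
contact_force: [-0.1, 0.3, -0.5]
grip_width: 0.0604
```

```bash
python3 - <<'E'
from h import *
st();im,d,P,K,T=cam('wrist');o=r.get_obs()
L=R.from_rotvec(o['orientation']).inv().apply(P.reshape(-1,3)-o['tcp_pos']).reshape(-1,3)*1000
m=np.isfinite(L[:,0])&(abs(L[:,0])<14)&(abs(L[:,1])>20)&(abs(L[:,1])<55)&(L[:,2]<20)
for z in range(-100,20,8):
    s=L[m&(L[:,2]>=z)&(L[:,2]<z+8)]
    for sg in(-1,1):
        t=s[s[:,1]*sg>0]
        if len(t)>3: print(z,sg,len(t),'x',t[:,0].min().round(),t[:,0].max().round(),'|y|',abs(t[:,1]).min().round(),abs(t[:,1]).max().round())
Q=P.reshape(-1,3);m=np.isfinite(Q[:,0])&(Q[:,2]>.025)&(Q[:,2]<.067)&(abs(Q[:,0]-.5)<.13)&(abs(Q[:,1]+.26)<.07)
print(cv2.minAreaRect((Q[m][:,:2]*1000).astype(np.float32)))
save('w3.png',im)
E
```

```text
t4.90 p [ 0.495  -0.2582  0.0943] q [-0.013  0.436  0.478  1.966 -0.261  0.79   1.956] F [-0.1  0.3 -0.5] w 0.0604
x [-0.975  0.223 -0.009] z [ 0.005 -0.015 -1.   ]
-100 -1 5064 x -14.0 14.0 |y| 26.0 55.0
-100 1 5016 x -14.0 14.0 |y| 26.0 55.0
-92 -1 2081 x -13.0 13.0 |y| 28.0 55.0
-92 1 2088 x -13.0 14.0 |y| 28.0 55.0
-84 -1 994 x -10.0 13.0 |y| 29.0 53.0
-84 1 976 x -9.0 13.0 |y| 30.0 53.0
-76 -1 901 x -12.0 11.0 |y| 30.0 44.0
-76 1 908 x -12.0 11.0 |y| 30.0 44.0
-68 -1 868 x -12.0 11.0 |y| 30.0 44.0
-68 1 865 x -12.0 11.0 |y| 30.0 44.0
-60 -1 713 x -12.0 11.0 |y| 30.0 44.0
-60 1 711 x -12.0 11.0 |y| 30.0 44.0
-52 -1 542 x -12.0 11.0 |y| 30.0 43.0
-52 1 554 x -12.0 11.0 |y| 30.0 44.0
-44 -1 120 x -11.0 10.0 |y| 30.0 37.0
-44 1 110 x -12.0 10.0 |y| 30.0 36.0
((498.2587585449219, -259.0567626953125), (58.525753021240234, 168.41937255859375), 78.42266845703125)
```

View pics/w3.png

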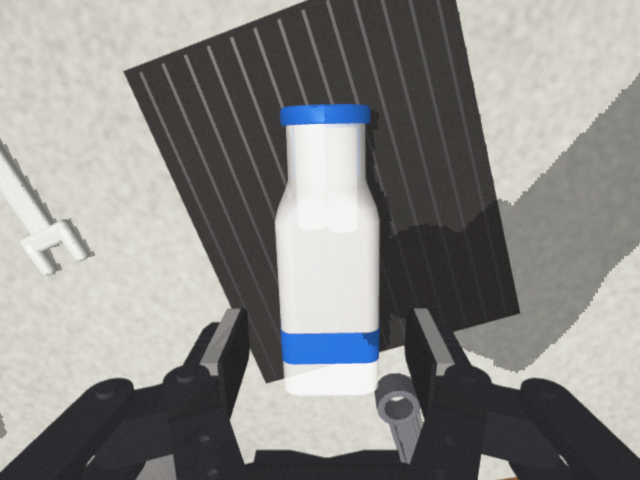

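The wrist view shows the fingers even about the bottle, whose body spans columns 280–380. The real tips sit 40 mm behind the TCP, so the pad centre is about 60 mm behind it.

```bash
python3 - <<'E'
from h import *
D=mdir(167.9)
delta([.490,-.2575,.04],D);delta([.490,-.2575,-.023],D)
E
```

```text
shift mm [ 5.6  0.3 54.4] turn [-0.013  0.009 -0.014]
shift mm [  6.1   1.1 117.4] turn [-0.013  0.009 -0.014]
```

>>> {"op": "play_rows", "data": {
  "deltas": [
    [85, [5.6, 0.3, 0], [-0.013, 0.009, -0.014]],
    [85, [5.6, 0.3, 20], [-0.013, 0.009, -0.014]],
    [85, [5.6, 0.3, 40], [-0.013, 0.009, -0.014]],
    [85, [5.6, 0.3, 54], [-0.013, 0.009, -0.014]],
    [85, [5.6, 0.3, 54], [-0.013, 0.009, -0.014]],
    [85, [5.6, 0.3, 54], [-0.013, 0.009, -0.014]]
  ]
}}

```text
clock: 5.7
tcp_pos: [0.4903, -0.2578, 0.0408]
orientation: [0.33, 3.124, -0.0]
contact_force: [0.2, 0.7, 0.6]
grip_width: 0.0845
```

```bash
python3 - <<'E'
from h import *
st();D=mdir(167.9);delta([.490,-.2575,-.023],D)
E
```

```text
t5.70 p [ 0.4903 -0.2578  0.0408] q [ 0.041  0.514  0.426  1.996 -0.322  0.696  2.028] F [0.2 0.7 0.6] w 0.0845
x [-0.978  0.209 -0.   ] z [ 0. -0. -1.]
shift mm [ 0.3  0.2 63.8] turn [-0.  0.  0.]
```

>>> {"op": "play_rows", "data": {
  "deltas": [
    [85, [0, 0, 15], [0, 0, 0]],
    [85, [0, 0, 30], [0, 0, 0]],
    [85, [0, 0, 45], [0, 0, 0]],
    [85, [0, 0, 58], [0, 0, 0]],
    [85, [0, 0, 64], [0, 0, 0]],
    [85, [0, 0, 64], [0, 0, 0]],
    [85, [0, 0, 64], [0, 0, 0]]
  ]
}}

```text
clock: 6.58
tcp_pos: [0.4906, -0.2581, -0.0228]
orientation: [0.331, 3.123, -0.001]
contact_force: [0.5, -0.6, -0.5]
grip_width: 0.0851
```

```bash
python3 - <<'E'
from h import *
st();D=mdir(167.9);delta([.490,-.2575,-.023],D)
E
```

```text
t6.58 p [ 0.4906 -0.2581 -0.0228] q [ 0.094  0.616  0.361  2.015 -0.385  0.574  2.08 ] F [ 0.5 -0.6 -0.5] w 0.0851
x [-0.978  0.209 -0.001] z [ 0.001 -0.001 -1.   ]
shift mm [0.7 0.4 0.2] turn [-0.     0.001  0.   ]
```

>>> {"op": "play_rows", "data": {
  "deltas": [
    [40, [0, 0, 0], [0, 0, 0]],
    [40, [0, 0, 0], [0, 0, 0]],
    [40, [0, 0, 0], [0, 0, 0]],
    [40, [0, 0, 0], [0, 0, 0]],
    [40, [0, 0, 0], [0, 0, 0]],
    [40, [0, 0, 0], [0, 0, 0]]
  ],
  "squeeze": 80
}}

```text
clock: 7.32
tcp_pos: [0.4912, -0.2583, -0.0221]
orientation: [0.33, 3.122, -0.001]
contact_force: [-0.8, 0.7, 6.5]
grip_width: 0.057
```

>>> {"op": "play_rows", "data": {
  "deltas": [
    [40, [0, 0, -20], [0, 0, 0]],
    [40, [0, 0, -60], [0, 0, 0]],
    [40, [0, 0, -110], [0, 0, 0]],
    [40, [0, 0, -160], [0, 0, 0]],
    [40, [0, 0, -200], [0, 0, 0]],
    [40, [0, 0, -200], [0, 0, 0]]
  ]
}}

```text
clock: 8.07
tcp_pos: [0.4924, -0.2589, 0.1806]
orientation: [0.33, 3.116, -0.002]
contact_force: [0.1, -0.0, -2.9]
grip_width: 0.0571
```

```bash
cat >> h.py <<'E'
COR=np.array([.076,0,-.0295])
RIM=np.array([.5464,.1992,.050])
def tapdelta(h,tilt=65,az=166.3,off=0.,C=COR):
    D=mdir(az,tilt); c=RIM+np.array([0,0,h])+off*np.array([-.971,.237,0])
    delta(c-D.apply(C),D); print('tcp',(c-D.apply(C)).round(3))
E
python3 - <<'E'
from h import *
st(); tapdelta(.12); tapdelta(.06); delta([.55,-.05,.22],mdir(167,30))
im,d,P,K,T=cam('wrist'); o=r.get_obs()
L=R.from_rotvec(o['orientation']).inv().apply(P.reshape(-1,3)-o['tcp_pos']).reshape(480,640,3)*1000
C=im.astype(int);m=(C[...,2]>C[...,0]+60)&(L[...,0]>30)&(L[...,0]<110)&(L[...,2]<0)
B=L[m];print('bead',B.min(0),B.max(0),len(B))
E
```

```text
t8.07 p [ 0.4924 -0.2589  0.1806] q [-0.055  0.32   0.53   1.894 -0.195  0.97   1.923] F [ 0.1 -0.  -2.9] w 0.0571
x [-0.978  0.209 -0.008] z [ 0.008 -0.002 -1.   ]
shift mm [-16.1 457.6 -45.9] turn [ 0.016 -1.126  0.025]
tcp [0.604 0.185 0.226]
shift mm [-15.6 457.6  14.1] turn [ 0.016 -1.126  0.025]
tcp [0.604 0.185 0.166]
shift mm [-12.9 216.3 -39.4] turn [ 0.004 -0.515  0.016]
bead [ 65.21393678 -25.06002691 -81.48764441] [ 75.443995    23.47689617 -61.27849019] 6661
```

>>> {"op": "play_rows", "data": {
  "deltas": [
    [40, [-13, 100, -40], [0, 0, 0]],
    [40, [-13, 216, -45], [0, -0.2, 0]],
    [40, [-13, 216, -45], [0, -0.3, 0]],
    [40, [-16, 457, -46], [0.016, -0.5, 0.025]],
    [40, [-16, 457, -46], [0.016, -0.7, 0.025]],
    [40, [-16, 457, -46], [0.016, -0.9, 0.025]],
    [40, [-16, 457, -46], [0.016, -1.126, 0.025]],
    [40, [-16, 457, -46], [0.016, -1.126, 0.025]]
  ]
}}

```text
clock: 9.12
tcp_pos: [0.5627, 0.0146, 0.2104]
orientation: [0.319, 2.448, -0.224]
contact_force: [0.0, -0.3, -3.2]
grip_width: 0.0573
```

```bash
python3 - <<'E'
from h import *
st(); tapdelta(.12)
E
```

```text
t9.12 p [0.5627 0.0146 0.2104] q [-0.701  0.042  0.259  2.329  1.095  0.542 -0.038] F [ 0.  -0.3 -3.2] w 0.0573
x [-0.759  0.171 -0.628] z [ 0.587 -0.239 -0.774]
shift mm [-11.8 173.4 -29.2] turn [-0.088 -0.454  0.034]
tcp [0.604 0.185 0.226]
```

>>> {"op": "play_rows", "data": {
  "deltas": [
    [40, [-12, 173, -29], [-0.088, -0.454, 0.034]],
    [40, [-12, 173, -29], [-0.088, -0.454, 0.034]],
    [40, [-12, 173, -29], [-0.088, -0.454, 0.034]],
    [40, [-12, 173, -29], [-0.088, -0.454, 0.034]],
    [40, [-12, 173, -29], [-0.088, -0.454, 0.034]],
    [40, [-12, 173, -29], [-0.088, -0.454, 0.034]]
  ]
}}

```text
clock: 9.88
tcp_pos: [0.6031, 0.1855, 0.2245]
orientation: [0.237, 2.0, -0.155]
contact_force: [-0.1, -1.0, -2.9]
grip_width: 0.0571
```

```bash
python3 - <<'E'
from h import *
st(); tapdelta(.12)
E
```

```text
t9.88 p [0.6031 0.1855 0.2245] q [-0.974  0.322  0.078  2.361  1.743  0.968 -1.069] F [-0.1 -1.  -2.9] w 0.0571
x [-0.414  0.097 -0.905] z [ 0.879 -0.215 -0.425]
shift mm [-1.9 -0.1 -0.3] turn [-0.    -0.003  0.004]
tcp [0.604 0.185 0.226]
```

>>> {"op": "play_rows", "data": {
  "deltas": [
    [40, [25, 0, 12], [0, 0, 0]],
    [40, [50, 0, 24], [0, 0, 0]],
    [40, [77, 0, 36], [0, 0, 0]],
    [40, [77, 0, 36], [0, 0, 0]],
    [40, [77, 0, 36], [0, 0, 0]]
  ]
}}

```text
clock: 10.5
tcp_pos: [0.6032, 0.1838, 0.1407]
orientation: [0.239, 1.999, -0.157]
contact_force: [-0.5, -0.5, -2.3]
grip_width: 0.0569
```

```bash
python3 - <<'E'
from h import *
st(); tapdelta(.03); tapdelta(0)
im,d,P,K,T=cam('scene');np.savez('s2.npz',im=im,P=P)
def proj(p):
    q=T[:3,:3].T@(np.array(p)-T[:3,3]);return (K@q/q[2])[:2].round(0)
o=r.get_obs();Rt=R.from_rotvec(o['orientation'])
print('corner px',proj(Rt.apply(COR)+o['tcp_pos']),'rim px',proj(RIM))
L=Rt.inv().apply(P.reshape(-1,3)-o['tcp_pos'])*1000;C=im.reshape(-1,3).astype(int)
m=(C[:,2]>C[:,0]+60)&(abs(L[:,0])<110)&(abs(L[:,1])<40)&(abs(L[:,2])<110);B=L[m];print('blue',len(B),B[B[:,0]>50].min(0),B[B[:,0]>50].max(0))
i=im[120:280,270:480].copy(); cv2.imwrite('pics/s2.png',cv2.resize(i,None,fx=3.5,fy=3.5)[...,::-1])
im,d,P,K,T=cam('wrist');save('w4.png',im)
E
```

```text
t10.50 p [0.6032 0.1838 0.1407] q [-0.951  0.533  0.055  2.384  1.885  1.024 -1.339] F [-0.5 -0.5 -2.3] w 0.0569
x [-0.414  0.098 -0.905] z [ 0.879 -0.217 -0.425]
shift mm [3.8 1.6 1.8] turn [-0.002 -0.003  0.003]
tcp [0.604 0.185 0.136]
shift mm [31.   1.7 14.6] turn [-0.002 -0.003  0.003]
tcp [0.604 0.185 0.106]
corner px [395. 211.] rim px [394. 220.]
blue 42 [ 67.47453278 -26.6225239  -64.12871415] [ 72.18965429 -21.13160713 -55.18786867]
```

View pics/s2.png

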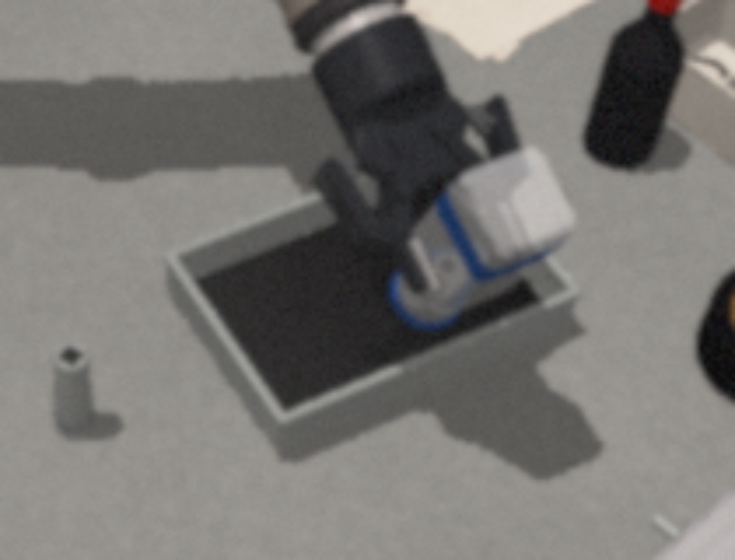

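View pics/w4.png

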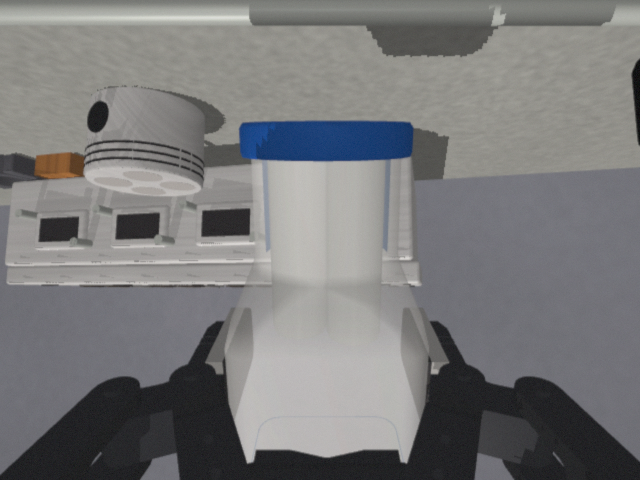

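The scene view shows the mouth just inside the far rim. The bead's lowest point is at about (393,213), against a predicted (395,211). The wrist view shows both pins in the neck and the far rim in the background. First tap.

>>> {"op": "play_rows", "data": {
  "deltas": [
    [40, [36, 0, 17], [0, 0, 0]],
    [40, [36, 0, 17], [0, 0, 0]]
  ]
}}

```text
clock: 10.85
tcp_pos: [0.6046, 0.1845, 0.1022]
orientation: [0.239, 1.995, -0.155]
contact_force: [2.6, 0.6, -1.1]
grip_width: 0.0569
```

```bash
python3 - <<'E'
from h import *
st(); tapdelta(0)
E
```

```text
t10.85 p [0.6046 0.1845 0.1022] q [-0.941  0.638  0.045  2.378  1.939  1.062 -1.449] F [ 2.6  0.6 -1.1] w 0.0569
x [-0.41   0.099 -0.907] z [ 0.881 -0.216 -0.421]
shift mm [-3.3  0.5 -2.9] turn [-0.002  0.001  0.001]
tcp [0.604 0.185 0.106]
```

>>> {"op": "play_rows", "data": {
  "deltas": [
    [40, [-36, 0, -17], [0, 0, 0]],
    [40, [-36, 0, -17], [0, 0, 0]],
    [40, [8, 0, 4], [0, 0, 0]],
    [40, [8, 0, 4], [0, 0, 0]]
  ]
}}

```text
clock: 11.35
tcp_pos: [0.606, 0.1844, 0.093]
orientation: [0.239, 1.992, -0.157]
contact_force: [3.2, -0.6, 0.7]
grip_width: 0.0574
```

```bash
python3 - <<'E'
from h import *
st(); tapdelta(0)
im,d,P,K,T=cam('wrist');o=r.get_obs()
L=R.from_rotvec(o['orientation']).inv().apply(P.reshape(-1,3)-o['tcp_pos']).reshape(480,640,3)*1000
C=im.astype(int);m=(C[...,2]>C[...,0]+60)&(abs(L[...,0]-70)<40)&(abs(L[...,2]+60)<40)
print('bead',L[m].min(0).round(1),L[m].max(0).round(1))
save('w5.png',im)
E
```

```text
t11.35 p [0.606  0.1844 0.093 ] q [-0.941  0.665  0.046  2.374  1.952  1.072 -1.474] F [ 3.2 -0.6  0.7] w 0.0574
x [-0.407  0.098 -0.908] z [ 0.882 -0.217 -0.419]
shift mm [-11.1   0.2  -8. ] turn [-0.002  0.004  0.002]
tcp [0.604 0.185 0.106]
bead [ 54.9 -23.5 -82.8] [ 64.9  24.6 -34.2]
```

>>> {"op": "play_rows", "data": {
  "deltas": [
    [40, [-36, 0, -17], [0, 0, 0]],
    [40, [-36, 0, -17], [0, 0, 0]],
    [40, [2, 0, 1], [0, 0, 0]],
    [40, [2, 0, 1], [0, 0, 0]]
  ],
  "squeeze": 120
}}

```text
clock: 11.9
tcp_pos: [0.6077, 0.1829, 0.0925]
orientation: [0.241, 1.986, -0.159]
contact_force: [8.4, -2.8, 4.2]
grip_width: 0.0567
```

```bash
cat >> h.py <<'E'
def look(n):
    st()
    im,d,P,K,T=cam('wrist');o=r.get_obs()
    L=R.from_rotvec(o['orientation']).inv().apply(P.reshape(-1,3)-o['tcp_pos']).reshape(480,640,3)*1000
    C=im.astype(int);m=(C[...,2]>C[...,0]+60)&(abs(L[...,0]-70)<40)&(abs(L[...,2]+60)<40)
    print('bead',L[m].min(0).round(1),L[m].max(0).round(1)); save(n,im)
E
python3 - <<'E'
from h import *
look('w6.png')
E
```

```text
t11.90 p [0.6077 0.1829 0.0925] q [-0.941  0.672  0.05   2.372  1.955  1.077 -1.481] F [ 8.4 -2.8  4.2] w 0.0567
x [-0.402  0.098 -0.91 ] z [ 0.883 -0.22  -0.414]
bead [ 53.9 -22.9 -84.1] [ 64.5  25.3 -35.3]
```

View pics/w6.png

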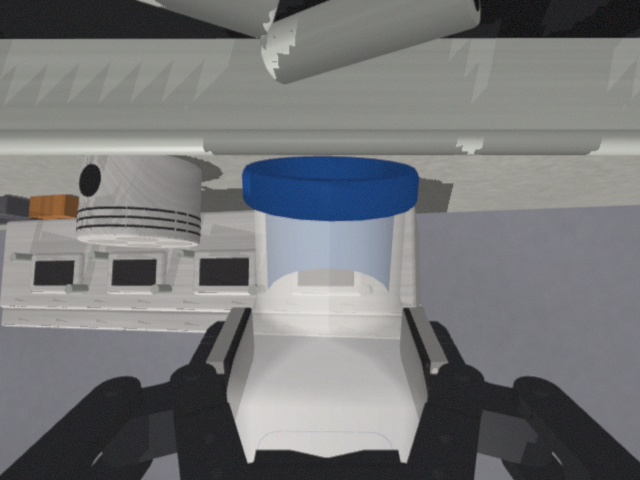

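The wrist view shows the neck empty. Two pins lie in the tray, at (370,40) and (220,12). Lifting away.

>>> {"op": "play_rows", "data": {
  "deltas": [
    [40, [-27, 0, -12], [0, 0, 0]],
    [40, [-60, 0, -28], [0, 0, 0]],
    [40, [-100, 0, -45], [0, 0, 0]],
    [40, [-127, 0, -58], [0, 0, 0]],
    [40, [-127, 0, -58], [0, 0, 0]],
    [40, [-127, 0, -58], [0, 0, 0]]
  ]
}}

```text
clock: 12.7
tcp_pos: [0.6069, 0.1829, 0.2311]
orientation: [0.241, 1.989, -0.159]
contact_force: [0.3, -0.5, -0.7]
grip_width: 0.0567
```

```bash
python3 - <<'E'
from h import *
st();delta([.555,.0,.22],mdir(167,30));delta([.492,-.2585,.21],mdir(167.9))
im,d,P,K,T=cam('scene');np.savez('s3.npz',im=im,P=P)
i=im[120:280,270:480];save('s3.png',cv2.resize(i,None,fx=3.5,fy=3.5))
E
```

```text
t12.70 p [0.6069 0.1829 0.2311] q [-0.984  0.317  0.098  2.357  1.744  0.968 -1.063] F [ 0.3 -0.5 -0.7] w 0.0567
x [-0.404  0.098 -0.909] z [ 0.882 -0.22  -0.416]
shift mm [  13.2 -190.    -0.9] turn [-0.014  0.618 -0.009]
shift mm [  22.4 -456.1    4.5] turn [-0.021  1.141 -0.027]
```

View pics/s3.png

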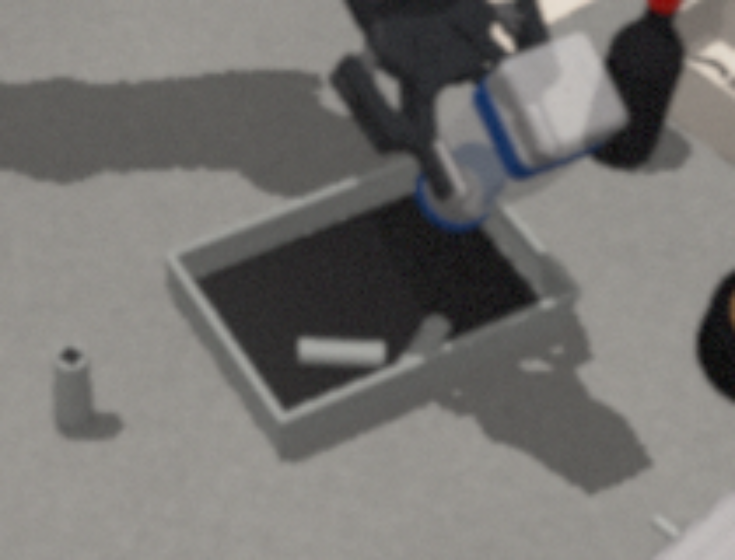

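Both pins are inside the tray, at crop (340,350) and (430,340), and the bottle is empty. Carrying it back.

>>> {"op": "play_rows", "data": {
  "deltas": [
    [40, [13, -190, -1], [-0.014, 0.1, -0.009]],
    [40, [13, -190, -1], [-0.014, 0.25, -0.009]],
    [40, [13, -190, -1], [-0.014, 0.4, -0.009]],
    [40, [13, -190, -1], [-0.014, 0.618, -0.009]],
    [40, [13, -190, -1], [-0.014, 0.618, -0.009]],
    [40, [13, -190, -1], [-0.014, 0.618, -0.009]],
    [40, [13, -190, -1], [-0.014, 0.618, -0.009]],
    [40, [13, -190, -1], [-0.014, 0.618, -0.009]]
  ]
}}

```text
clock: 13.75
tcp_pos: [0.5548, -0.0014, 0.2189]
orientation: [0.3, 2.606, -0.082]
contact_force: [0.2, -0.4, -2.1]
grip_width: 0.0569
```

```bash
python3 - <<'E'
from h import *
st();delta([.492,-.2585,.21],mdir(167.9))
E
```

```text
t13.75 p [ 0.5548 -0.0014  0.2189] q [-0.475  0.004  0.208  2.244  0.533  0.486  0.652] F [ 0.2 -0.4 -2.1] w 0.0569
x [-0.845  0.196 -0.497] z [ 0.484 -0.115 -0.868]
shift mm [   7.  -264.6    6.8] turn [-0.007  0.52  -0.017]
```

>>> {"op": "play_rows", "data": {
  "deltas": [
    [40, [7, -265, 7], [-0.007, 0.52, -0.017]],
    [40, [7, -265, 7], [-0.007, 0.52, -0.017]],
    [40, [7, -265, 7], [-0.007, 0.52, -0.017]],
    [40, [7, -265, 7], [-0.007, 0.52, -0.017]],
    [40, [7, -265, 7], [-0.007, 0.52, -0.017]],
    [40, [7, -265, 7], [-0.007, 0.52, -0.017]],
    [40, [7, -265, 7], [-0.007, 0.52, -0.017]],
    [40, [7, -265, 7], [-0.007, 0.52, -0.017]]
  ]
}}

```text
clock: 14.75
tcp_pos: [0.4923, -0.2566, 0.209]
orientation: [-0.327, -3.123, -0.002]
contact_force: [0.3, 0.1, -1.1]
grip_width: 0.0565
```

```bash
python3 - <<'E'
from h import *
st()
o=r.get_obs();Rt=R.from_rotvec(o['orientation'])
im,d,P,K,T=cam('wrist');L=Rt.inv().apply(P.reshape(-1,3)-o['tcp_pos']).reshape(480,640,3)*1000
C=im.astype(int)
m=(C[...,2]>C[...,0]+60)&(abs(L[...,0]-70)<40)&(abs(L[...,2]+60)<40);B=L[m];print('bead',B.min(0).round(1),B.max(0).round(1))
m=(C.min(-1)>170)&(abs(L[...,1])<12)&(L[...,2]<-60)&(L[...,2]>-120)&(L[...,0]>-60)&(L[...,0]<80)
B=L[m]
for x in range(-60,80,10):
    s=B[(B[:,0]>=x)&(B[:,0]<x+10)]
    if len(s)>5: print(x+5,np.median(s[:,2]).round(1),np.min(s[:,2]).round(1))
im,d,P,K,T=cam('top');L=Rt.inv().apply(P.reshape(-1,3)-o['tcp_pos']).reshape(-1,3)*1000
C=im.reshape(-1,3).astype(int)
m=(C.min(1)>150)&(abs(L[:,1])<15)&(L[:,2]<-50)&(L[:,2]>-130)&(L[:,0]<80)&(L[:,0]>-130);B=L[m]
for x in range(-120,80,10):
    s=B[(B[:,0]>=x)&(B[:,0]<x+10)]
    if len(s)>3: print('top',x+5,np.median(s[:,2]).round(1),len(s))
E
```

```text
t14.75 p [ 0.4923 -0.2566  0.209 ] q [-0.018  0.284  0.474  1.855 -0.15   1.039  1.879] F [ 0.3  0.1 -1.1] w 0.0565
x [-0.978  0.207  0.001] z [-0.001  0.002 -1.   ]
bead [ 52.3 -23.8 -85.7] [ 64.1  25.4 -35.2]
-15 -86.5 -88.2
-5 -86.6 -88.4
5 -86.1 -109.7
15 -83.1 -109.3
25 -80.0 -83.2
35 -79.9 -82.3
45 -80.0 -82.7
55 -80.0 -82.7
top -105 -85.0 22
top -95 -85.7 28
top -85 -86.5 17
top -65 -84.6 4
top -55 -84.6 6
```

>>> {"op": "play_rows", "data": {
  "deltas": [
    [40, [25, 0, 50], [0, 0, 0]],
    [40, [25, 0, 100], [0, 0, 0]],
    [40, [25, 0, 150], [0, 0, 0]],
    [40, [25, 0, 190], [0, 0, 0]],
    [40, [25, 0, 215], [0, 0, 0]],
    [40, [25, 0, 226], [0, 0, 0]],
    [40, [25, 0, 226], [0, 0, 0]],
    [40, [25, 0, 226], [0, 0, 0]]
  ]
}}

```text
clock: 15.85
tcp_pos: [0.4692, -0.2515, -0.0153]
orientation: [0.326, 3.123, 0.001]
contact_force: [-0.9, -1.1, -2.0]
grip_width: 0.0564
```

```bash
python3 - <<'E'
from h import *
st()
E
```

```text
t15.85 p [ 0.4692 -0.2515 -0.0153] q [ 0.113  0.573  0.334  2.064 -0.347  0.555  2.058] F [-0.9 -1.1 -2. ] w 0.0564
x [-0.978  0.206 -0.002] z [ 0.002  0.001 -1.   ]
```

>>> {"op": "play_rows", "data": {
  "deltas": [
    [40, [0, 0, 3], [0, 0, 0]],
    [40, [0, 0, 6], [0, 0, 0]],
    [40, [0, 0, 8], [0, 0, 0]],
    [40, [0, 0, 8], [0, 0, 0]]
  ]
}}

```text
clock: 16.35
tcp_pos: [0.4692, -0.2514, -0.0233]
orientation: [0.326, 3.123, 0.002]
contact_force: [-0.4, 0.7, 0.9]
grip_width: 0.0568
```

>>> {"op": "play_rows", "data": {
  "deltas": [
    [40, [0, 0, 1], [0, 0, 0]],
    [40, [0, 0, 1.5], [0, 0, 0]],
    [40, [0, 0, 1.5], [0, 0, 0]]
  ]
}}

```text
clock: 16.73
tcp_pos: [0.469, -0.2514, -0.024]
orientation: [0.326, 3.122, 0.002]
contact_force: [-4.7, 3.4, 11.3]
grip_width: 0.0568
```

Contact with the mat is confirmed at about 11 N up. Opening slowly, then backing off.

>>> {"op": "play_rows", "data": {
  "deltas": [
    [60, [0, 0, 0], [0, 0, 0]],
    [65, [0, 0, 0], [0, 0, 0]],
    [75, [0, 0, 0], [0, 0, 0]],
    [85, [0, 0, 0], [0, 0, 0]],
    [85, [0, 0, 0], [0, 0, 0]],
    [85, [0, 0, 0], [0, 0, 0]]
  ]
}}

```text
clock: 17.48
tcp_pos: [0.469, -0.2514, -0.0241]
orientation: [0.326, 3.122, 0.002]
contact_force: [-0.1, 0.8, -0.2]
grip_width: 0.085
```

>>> {"op": "play_rows", "data": {
  "deltas": [
    [85, [0, 0, -15], [0, 0, 0]],
    [85, [0, 0, -40], [0, 0, 0]],
    [85, [0, 0, -90], [0, 0, 0]],
    [85, [0, 0, -140], [0, 0, 0]],
    [85, [0, 0, -190], [0, 0, 0]],
    [85, [0, 0, -220], [0, 0, 0]],
    [85, [0, 0, -220], [0, 0, 0]],
    [85, [0, 0, -220], [0, 0, 0]]
  ]
}}

```text
clock: 18.48
tcp_pos: [0.468, -0.2514, 0.1958]
orientation: [0.326, 3.123, 0.003]
contact_force: [0.7, -0.1, -1.2]
grip_width: 0.085
```

```bash
python3 - <<'E'
from h import *
st()
a,_,P,_,_=cam('wrist');b,_,P2,_,_=cam('scene')
Q=P.reshape(-1,3);m=np.isfinite(Q[:,0])&(Q[:,2]>.025)&(Q[:,2]<.08)&(abs(Q[:,0]-.5)<.13)&(abs(Q[:,1]+.255)<.07)
print(cv2.minAreaRect((Q[m][:,:2]*1000).astype(np.float32)),np.percentile(Q[m][:,2],[50,98]))
save('end.png',np.hstack([cv2.resize(a,(400,300)),cv2.resize(b,(400,300))]))
E
```

```text
t18.48 p [ 0.468  -0.2514  0.1958] q [-0.039  0.255  0.498  1.926 -0.147  0.994  1.888] F [ 0.7 -0.1 -1.2] w 0.085
x [-0.978  0.207 -0.002] z [ 0.002  0.002 -1.   ]
((489.3115234375, -256.008056640625), (58.788734436035156, 168.89186096191406), 77.2480697631836) [0.06148644 0.06359267]
```

View pics/end.png

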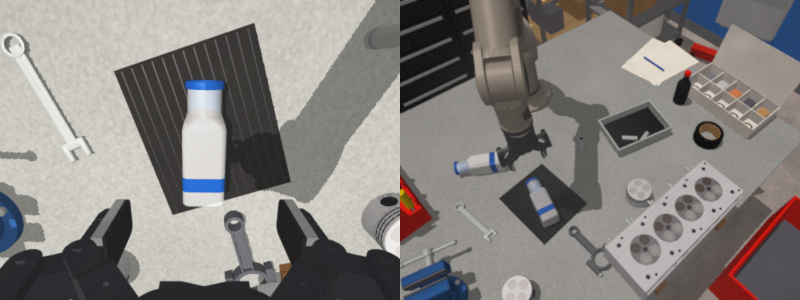

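The last view shows the empty bottle flat on the mat, both pins in the tray at (630,137), and the bystanders unmoved. Handing in.

```bash
python3 -c "
from bench import r
print(r.hand_in())"
```

```text
the job is handed in; nothing more can be done
None
```

Both pins are in the tray, and the empty bottle is lying on the mat, released. I handed the job in at about 18.6 s of the 48 s allowed. I gripped the bottle, tipped it about 65° mouth-down over the tray's far rim and tapped the bead of its mouth on the edge three times.

**Last checks:**
- The neck looked empty and both pins showed inside the tray.
- The bottle's top face measured 61–64 mm high, as it should lying flat on the mat. It lies about 11 mm nearer the robot than it started.
- The bystanders looked unmoved in the pictures; I did not measure them. The arm had moved clear of everything.

**What went wrong or disagreed:**
- **Fingertip position:** the fingertips were about 40 mm behind the stated TCP. On the first grasp a finger therefore came down on top of the bottle with about 48 N. The task allows 40 N for the arm or gripper body. It was a fingertip that pressed, so I don't know whether it counts. I backed off, measured the real offset and gripped again; the bottle had not moved noticeably.
- **Slip in the grip:** the bottle slid about 10 mm in the 80 N grip during the taps. I raised the grip to 120 N and corrected for the slip when laying it down.

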